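# Hook the shelf bracket into the slotted post and press it home

## Task

Hang the loose blue shelf bracket on the free slotted post of the bench rack: put its two claws into the post's two slots and let them hook behind the face, then press down on the black thumb rest until the sprung rollers snap in above the bracket's tail and it sits fully home, like the bracket on the other post. Press with feeling, no harder than about 20 N, so as not to strain the claws, then let go; leave the petri dishes and the reagent bottles where they stand.

Things in the scene. Friction and masses are not known exactly. Their poses are not given: they have to be found in the camera images.
- bracket: Loose blue inverted-tee shelf bracket, 0.16 to 0.26 kg, standing on its flange. Origin: underside, below the middle of the rib; z up, x toward the claws, y across. Rib 10 mm thick, x -55 to +55, top edge at z 80. Flange 50 wide, 5 thick, x -55 to +39. Rear face at x +55. Black thumb rest on top, x 21 to 51, 16 wide, top at z 84.
- post_free: Upright channel post, 37 mm wide, 152 high, with a grey slotted front strip and no bracket, fixed on a dark rail 14 mm thick. Origin: foot of the post (rail top), in the plane of the front face, mid-width; x points into the post, away from the robot, y left along the face, z up. The slotted strip was set by hand: it may stand up to 8 mm higher or lower than given (this pose does not show it).
- catch_left (a joint): Outward travel (m) of the brass roller (6 mm across, 12 long, sprung: 2 N preload, 0.4 N/mm) in front of the free post's face, +y side of the tail's path, nominally 47 mm over the foot (moves with the strip). 0 at rest, about 0.0035 while the arrow head passes, 0 to 0.003 once snapped in at the neck.
- catch_right (a joint): The same for the roller on the -y side. The two meet the tail about 9 mm above home, together resist with some 8 to 14 N, and snap in over the arrow head in the last 3 mm, drawing it down.
- post_taken: The same kind of post, 180 mm beside the free one on the same rail (left or right varies), with a fixed bracket already home on it. Origin and axes as for post_free. The example to match.
- petri_dish_0: Petri dish with red medium, 62 mm across, 14 high; origin at the underside. Leave where it is.
- petri_dish_1: Petri dish with red medium, 62 mm across, 14 high; origin at the underside. Leave where it is.
- reagent_a: Small brown reagent bottle with white cap, 30 mm across, 62 high; origin at the underside. Leave where it is.
- reagent_d: White reagent bottle with red cap, 44 mm across, 85 high; origin at the underside. Leave where it is.
- bracket_grip (a point): Top edge of the bracket's rib, at x -20, z 80 mm in the bracket's frame: a good place to grip it from above, closing across y (10 mm).
- bracket_claws (a point): On the bracket's rear face at the underside of the lower claw's tongue (x 55, z 22 mm). Two steel claws, 46 mm apart in height, stand out 15.5 mm from the rear face: 8 wide, round-nosed, tongue 8 high; at its end a tooth hangs 12 mm below the tongue's underside; 7.5 mm gap between rear face and tooth.
- bracket_tail (a point): Bottom of the bracket's tail (x 41 to 55 mm, z 0): an arrow head 4 mm high and 10 wide at its widest, with 45 degree lead-in flanks below and a 6 mm wide neck above it.
- post_slots (a point): Nominal sill of the lower slot, on the front face, 62 mm over the post's foot. Two slots 11 mm wide and 40 high, sills 46 mm apart; strip 5 mm thick, 18 mm free behind it. Claws have 1.5 mm sideways play. They enter along x only with the bracket 12 to 32 mm above home. True height up to 8 mm off (strip).
- post_home (a point): Nominal place of the bracket's origin when home, its axes parallel to the post's: x -56.2 (-55 to -57.5), y 0, z 40 mm in the post's frame; true height up to 8 mm off (strip). Home, the claws' tongues stand on the rigid sills: force then climbs steeply. Let go, it droops forward by 0.02 to 0.06 rad (claw play), hooked or home.

How it is judged:
By the outcome, as a careful person would: the job done as asked, in the order asked, and still so for the second after the job is handed in, with the robot touching nothing.
It also fails if it takes over 58 s, if anything falls off the work surface, if the arm or the gripper's body presses on something with over 40 N, if the wrist force passes 120 N, or if a joint passes its speed limit or range.

## Robot

A 6-joint arm with a two-finger parallel gripper is mounted at the origin on a cart in front of the work surface, level with it; the furniture and walls round the work are solid. World frame = base frame: x ahead of the robot, y to its left, z up, the work surface at z = 0. Lengths are in mm, angles in rad, forces in N, time in s.
With the tool pointing down it reaches from about 350 to 775 mm from the base axis. Payload 7.3 kg.
Tool frame: the origin (TCP) lies at the very end of the fingers, on their centre line; the grasp point (between the pads) lies 19 mm behind it; z points along the fingers, y is the line along which they close (so a half turn about z gives the same grasp; the last joint's range is limited). The gripper opens to 92 mm and grips with 3 to 60 N. Pads are 19 mm wide; open, the fingers measure 130 mm over their backs; the gripper's body (75 mm by 190 mm) begins 47 mm behind the grasp point.
Start: joints at [1.148, 0.342, 1.524, -0, 1.275, -0.146], TCP at [143.456, 505.04, 226.741] pointing down, gripper open.
Joint ranges: [-2.53, 2.53], [-0.77, 2.02], [0.04, 2.7], [-1, 4.14], [0.28, 2.66], [-3.11, 3.11]. Speed limits (rad/s): [2.57, 2.57, 3.14, 3.14, 3.14, 3.14].

## Interface

Orientations are given as [roll, pitch, yaw] about the fixed x, y, z axes, in that order (R = Rz(yaw) Ry(pitch) Rx(roll)).
In Python, from plant import get_obs, vision, workorder gives the robot as it stands.
- The arm moves only by the shell command python3 -m pendant 'ROWS' [OPENING]. ROWS is a JSON object of lists of equal length, an entry for each row: "dp": the shift along the tool's x, y, z in m, a list of three; "rotation": the turn, a rotation vector about the tool's x, y, z in rad, a list of three. A call has 1 to 8 rows; each row is the pose to reach, as a shift and turn from the pose commanded when the call began, along the tool's axes at that moment; what a row does not reach only later rows make up. A row lasts 1/8 s, in which the tool goes at most 62.5 mm and 10.7 degrees, less where a joint would pass 70% of its speed; a pose out of reach is approached as far as the arm can. A call with a gripper value outside its range is refused whole. OPENING is the finger opening in m, from 0 to 0.0918, set as the call begins (- or left out, the last holds). The fingers move at their own pace and stop on an object; the grip force is fixed at half the most. Time passes only in rows, so rows that repeat a pose let the fingers close. It gives the time, the measured TCP pose, the force, the opening and the grip force at its end, in the units of the state.
- get_obs(): the state, without advancing time (a new reading comes with each control period).
- vision.capture(name): name is "scene" or "top"; returns a dict with "pixels" (480x640x3 uint8, red, green, blue), "vfov" (degrees; the focal length in pixels is half the picture's height over the tangent of half this angle, whatever the lens; pixels are square), "cx", "cy" (the principal point, pixels), "dist" ([k1, k2, p1, p2, k3] as OpenCV has them; the pictures are not rectified), "pose" (4x4, takes a point from camera to world coordinates). Camera axes: x right, y up, looking along -z (the intrinsics and any distortion apply to the point x, -y, -z); pixel columns grow to the right and rows downward; lengths in mm; the calibration is good to about 2 mm. A picture is of the moment at which its call begins. There is no depth.
- workorder.close_job(): hands the job in; it is judged then, once.
The state is a dict: "time": time; "joint_positions": joint angles; "dq": joint speeds; "tau": joint torques, N m; "tool_pos": TCP position; "tcp_rot": TCP orientation; "contact_force": force on the tool from outside, world axes, zero at the start; "moment": the same for the moment, N m; "grip_width": finger opening in mm; "finger_force": force on a finger pad.
Only numpy, scipy, OpenCV 4.12 (cv2) and the standard library are available. Lean on these libraries where they do the work, as an engineer would, in place of code of your own. Each camera call takes 0.05 s, during which the arm holds its last target. There are 200 camera calls.

## Working session

There is one attempt and no reset: what is moved stays moved. The work goes in short steps, Python scripts to look and compute and a shell command to move; the robot and the scene stay as the last step left them, time stands still between calls to the robot, and variables do not carry over. Pictures are saved under pics/ and viewed, at most 11 in all, crops included, and the job is handed in when it is done.

```bash
mkdir -p pics; ls; cat > h.py <<'E'
import numpy as np,cv2,pickle
from plant import get_obs,vision,workorder
def cap(n,f):
    c=vision.capture(n); cv2.imwrite(f'pics/{f}.png',c['pixels'][:,:,::-1]); pickle.dump(c,open(f'pics/{f}.pkl','wb')); return c
def K(c):
    f=240/np.tan(np.radians(c['vfov'])/2); return np.array([[f,0,c['cx']],[0,f,c['cy']],[0,0,1.]])
def ray(c,uv):
    p=cv2.undistortPoints(np.array([[uv]],float),K(c),np.array(c['dist'],float))[0,0]
    P=np.array(c['pose']); d=P[:3,:3]@np.array([p[0],-p[1],-1]); return P[:3,3],d/np.linalg.norm(d)
def tri(cs,uvs):
    A=np.zeros((3,3));b=np.zeros(3);R=[ray(c,u) for c,u in zip(cs,uvs)]
    for o,d in R:
        M=np.eye(3)-np.outer(d,d);A+=M;b+=M@o
    x=np.linalg.solve(A,b); return x,[float(np.linalg.norm((np.eye(3)-np.outer(d,d))@(x-o))) for o,d in R]
def onz(c,uv,z):
    o,d=ray(c,uv); return o+d*(z-o[2])/d[2]
def proj(c,X):
    P=np.array(c['pose']);q=(np.atleast_2d(X)-P[:3,3])@P[:3,:3]; q=q*[1,-1,-1]
    return cv2.projectPoints(q.reshape(-1,1,3),np.zeros(3),np.zeros(3),K(c),np.array(c['dist'],float))[0][:,0]
def ld(f): return pickle.load(open(f'pics/{f}.pkl','rb'))
E
python3 - <<'E'
from h import *
for n in('scene','top'):
    c=cap(n,n+'0'); print(n,c['vfov'],c['cx'],c['cy'],c['dist'],np.round(c['pose'],3).tolist())
o=get_obs(); print({k:np.round(v,3).tolist() for k,v in o.items()})
a=cv2.imread('pics/scene0.png');b=cv2.imread('pics/top0.png')
E
```

```text
pics
scene 52.45520490668767 325.7047764815009 238.21859187688028 [-0.11986846  0.          0.          0.          0.        ] [[0.726, 0.518, -0.452, -12.465], [-0.687, 0.55, -0.475, -644.521], [0.003, 0.656, 0.755, 1015.241], [0.0, 0.0, 0.0, 1.0]]
top 47.401280183671844 317.92599624951373 246.72166773048542 [-0.0846681  0.         0.         0.         0.       ] [[-0.002, 0.996, -0.089, 421.869], [-1.0, -0.002, -0.0, -73.227], [-0.0, 0.089, 0.996, 1458.782], [0.0, 0.0, 0.0, 1.0]]
{'time': 0.1, 'joint_positions': [1.148, 0.343, 1.525, -0.0, 1.275, -0.146], 'dq': [-0.001, -0.002, -0.002, 0.001, -0.0, 0.0], 'tau': [0.001, -43.2, -24.47, 0.072, 0.053, -0.0], 'tool_pos': [143.328, 504.71, 226.137], 'tcp_rot': [-3.14, -0.0, 2.865], 'contact_force': [-0.397, 0.197, 0.018], 'moment': [-0.03, -0.01, 0.015], 'finger_force': 0.0, 'grip_width': 91.588}
```

View pics/scene0.png

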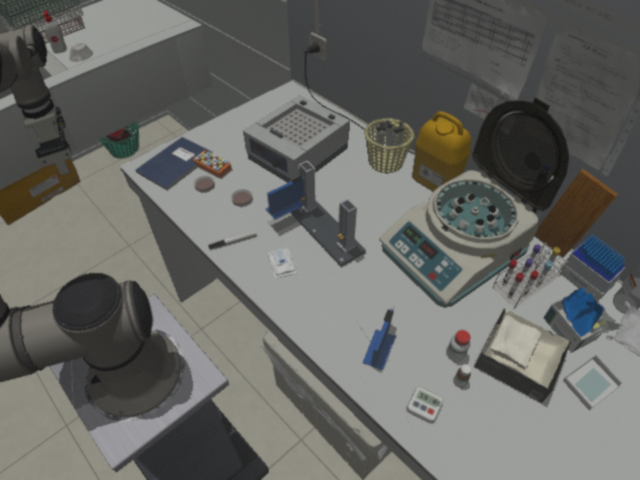

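View pics/top0.png

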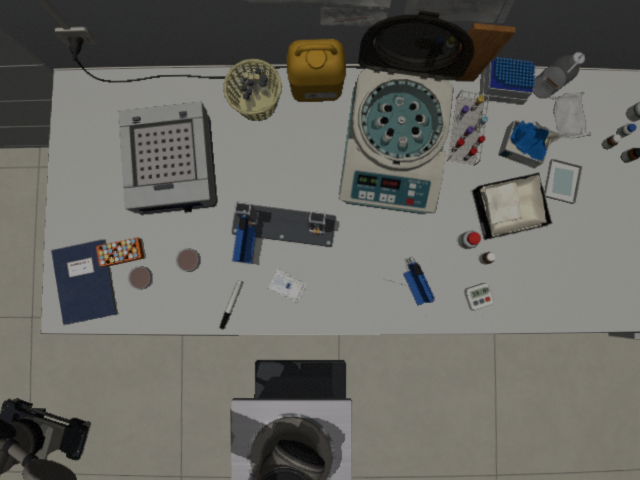

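The top view shows the free post at about (317,222), the taken post at about (245,213) with its bracket, and the loose bracket at (405–433, 257–304). In the scene view, the free post is at about (347,230) and the bracket at about (380,340). I'll enlarge these areas.

```bash
python3 - <<'E'
from h import *
def crop(f,x,y,w,h,s):
    a=cv2.imread(f'pics/{f}.png')[y:y+h,x:x+w]; a=cv2.resize(a,None,fx=s,fy=s,interpolation=cv2.INTER_CUBIC)
    a=np.clip(a.astype(float)*1.5,0,255).astype(np.uint8)
    for k in range(0,w,10):
        L=10 if k%50 else 20; cv2.line(a,(k*s,0),(k*s,L//2),(0,255,255),1)
        if k%20==0: cv2.putText(a,str(x+k),(k*s,16),0,.35,(0,255,255))
    for k in range(0,h,10):
        cv2.line(a,(0,k*s),(5,k*s),(0,255,255),1); 
        if k%20==0:cv2.putText(a,str(y+k),(6,k*s+4),0,.35,(0,255,255))
    return a
A=crop('top0',225,195,115,75,7); B=crop('scene0',265,155,110,115,5)
C=crop('top0',395,250,50,60,7); D=crop('scene0',355,300,55,75,7)
cv2.imwrite('pics/A.png',A[:,:800])
cv2.imwrite('pics/B.png',B)
h=max(C.shape[0],D.shape[0]); E=np.zeros((h,C.shape[1]+D.shape[1]+10,3),np.uint8); E[:C.shape[0],:C.shape[1]]=C;E[:D.shape[0],C.shape[1]+10:]=D
cv2.imwrite('pics/E.png',E); print(E.shape,A.shape,B.shape)
E
```

```text
(525, 745, 3) (525, 805, 3) (575, 550, 3)
```

View pics/A.png

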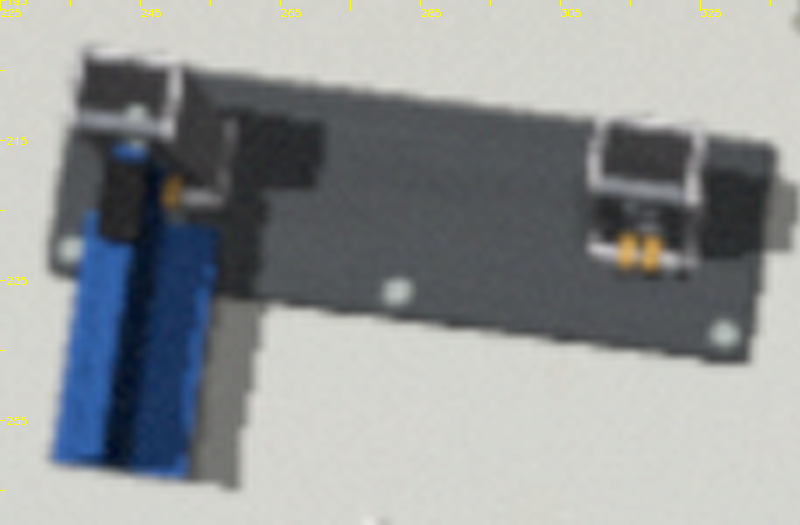

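View pics/B.png

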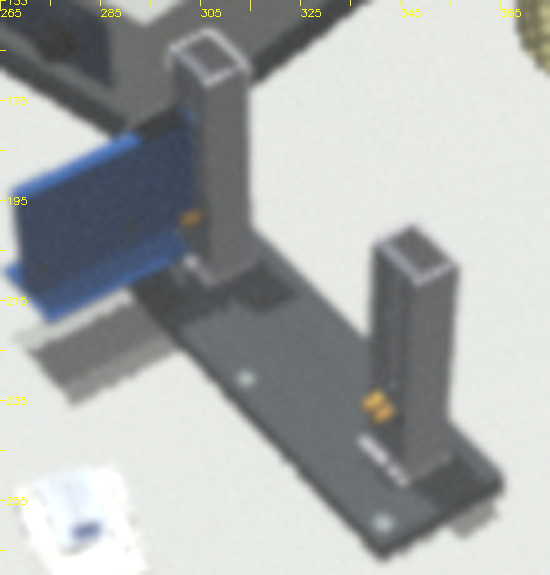

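View pics/E.png

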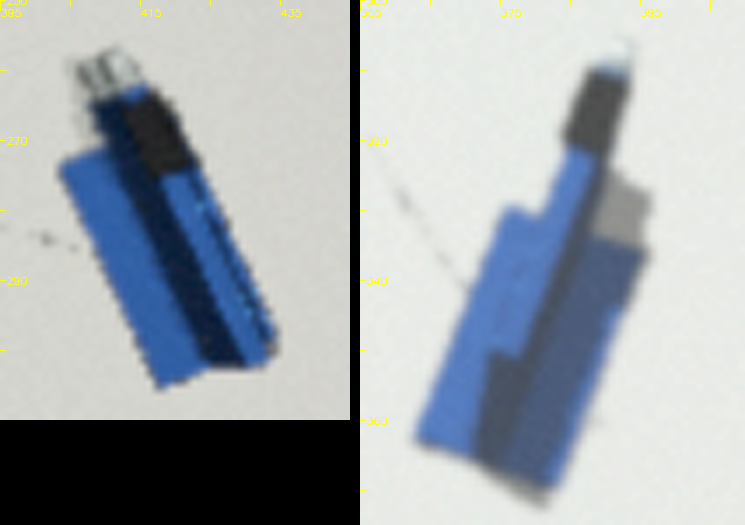

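The crops show both brackets, the free post's rim and foot strip, and the rollers clearly. I'll fit the poses from points read in both views.

```bash
cat > fit.py <<'E'
from h import *
from scipy.optimize import least_squares
T=ld('top0');S=ld('scene0')
def fit(model,x0,free_z=True):
    def W(p):
        c,s=np.cos(p[3]),np.sin(p[3]); return lambda X:np.array([p[0]+c*X[0]-s*X[1],p[1]+s*X[0]+c*X[1],p[2]+X[2]])
    def r(p):
        w=W(p);o=[]
        for X,t,sc in model:
            if t:o.append((proj(T,w(X))[0]-t))
            if sc:o.append((proj(S,w(X))[0]-sc))
        return np.concatenate(o)
    q=least_squares(r,x0,loss='soft_l1',x_scale=[1,1,1,.01]); return q.x,r(q.x).reshape(-1,2)
if __name__=='__main__':
    t=lambda a,b:(395+a/7,250+b/7); s=lambda a,b:(355+(a-360)/7,300+b/7)
    M=[((39,25,5),t(60,170),s(505,205)),((-55,25,5),t(160,388),s(415,440)),((-55,-25,5),t(275,350),s(555,490)),((39,-25,5),None,s(650,250)),
       ((21,0,84),t(177,172),s(586,150)),((51,0,84),t(142,92),s(608,70)),((-55,0,80),t(230,367),s(507,350))]
    p,r=fit(M,[430,-320,0,.4]);print('bracket',p.round(3));print(r.round(1).tolist())
    for X,a,b in M:
        if a and b: print(X,tri([T,S],[a,b])[0].round(1))
    t=lambda a,b:(225+a/7,195+b/7); s=lambda a,b:(265+a/5,155+b/5)
    pts={'FtopL':(t(592,185),s(376,247)),'FtopR':(t(692,195),s(418,285)),'BtopL':(t(599,120),s(413,228)),'BtopR':(t(702,128),s(457,266)),
     'footL':(t(592,250),s(362,437)),'footR':(t(690,268),s(405,482)),'rolL':(t(627,250),s(371,400)),'rolR':(t(652,252),s(386,413)),
     'screwR':(t(724,334),s(383,523)),'screwM':(t(397,292),s(245,378)),'takTopL':(t(80,120),s(173,48)),'takTopR':(t(172,130),s(208,82))}
    for k,(a,b) in pts.items():
        x,e=tri([T,S],[a,b]);print(k,x.round(1),np.round(e,1))
E
python3 fit.py
```

```text
bracket [ 4.54884e+02 -3.38318e+02  4.29300e+00  4.12000e-01]
[[-0.2, -1.2], [0.1, -0.3], [0.1, 0.2], [-0.9, -0.5], [0.7, -2.0], [0.0, 0.2], [-0.6, 0.4], [-0.1, -0.2], [-0.6, -0.4], [-0.0, 0.3], [0.5, 0.4], [4.5, -0.3], [-0.9, 0.4]]
(39, 25, 5) [ 478.1 -300.6   11.6]
(-55, 25, 5) [ 395.6 -338.3    6.3]
(-55, -25, 5) [ 411.  -382.2   13.1]
(21, 0, 84) [ 474.2 -330.8   87.5]
(51, 0, 84) [ 501.8 -317.2   89.3]
(-55, 0, 80) [ 407.3 -354.5   73.7]
FtopL [598.6 -53.5 164.1] [0.4 0.4]
FtopR [594.6 -87.3 165.5] [0. 0.]
BtopL [621.4 -56.1 163.7] [0.8 0.8]
BtopR [617.8 -90.8 165.1] [0.1 0.1]
footL [593.8 -51.7  22.1] [1.2 1.2]
footR [587.5 -89.3  22.6] [2.1 2.1]
rolL [587.6 -64.7  67.8] [0.2 0.2]
rolR [587.8 -74.4  65.4] [1.1 1.1]
screwR [ 561.5 -101.2   21.4] [0.7 0.7]
screwM [577.5  22.4  21.8] [0.5 0.5]
takTopL [620.1 121.1 171.3] [0.1 0.1]
takTopR [616.8  89.9 169.2] [0. 0.]
```

```bash
cat > rel.py <<'E'
# python3 rel.py x y z yaw : shift/turn in tool axes from the present pose to a tool-down pose
import sys
from h import *
from scipy.spatial.transform import Rotation as Ro
o=get_obs(); R=Ro.from_euler('xyz',o['tcp_rot']); p=np.array(o['tool_pos'])
print('t',o['time'],'pos',p.round(1),'rpy',np.round(o['tcp_rot'],3),'F',np.round(o['contact_force'],1),'w',round(o['grip_width'],1))
a=list(map(float,sys.argv[1:]))
for i in range(0,len(a),4):
    t=Ro.from_euler('xyz',[np.pi,0,a[i+3]])
    print('dp',(R.inv().apply(np.array(a[i:i+3])-p)/1000).round(4),'rot',(R.inv()*t).as_rotvec().round(4))
E
python3 rel.py 430 120 230 1.465 436.6 -346.3 200 0.412
```

```text
t 0.1 pos [143.3 504.7 226.1] rpy [-3.14  -0.     2.865] F [-0.4  0.2  0. ] w 91.6
dp [-0.3809 -0.2917 -0.0036] rot [-1.2000e-03  8.0000e-04  1.3998e+00]
dp [-0.5147 -0.7384  0.027 ] rot [-8.0000e-04  1.5000e-03  2.4528e+00]
```

```bash
python3 -m pendant '{"dp":[[-0.0475,-0.0365,0],[-0.095,-0.073,0],[-0.1425,-0.1095,0],[-0.19,-0.146,0],[-0.238,-0.182,0],[-0.286,-0.219,0],[-0.333,-0.255,0],[-0.381,-0.292,0]],"rotation":[[0,0,0.175],[0,0,0.35],[0,0,0.525],[0,0,0.7],[0,0,0.875],[0,0,1.05],[0,0,1.225],[0,0,1.4]]}' ; python3 rel.py 436.6 -346.3 180 0.412
```

```text
time: 1.1
tool_pos: [430.9, 118.3, 226.6]
tcp_rot: [-3.141, -0.0, 1.459]
contact_force: [0.2, 0.8, 0.7]
grip_width: 91.8
finger_force: 0.0
t 1.1 pos [430.9 118.3 226.6] rpy [-3.141 -0.     1.459] F [0.2 0.8 0.7] w 91.8
dp [-0.4611  0.0575  0.0465] rot [-2.0000e-04 -2.0000e-04  1.0469e+00]
```

```bash
python3 -m pendant '{"dp":[[-0.058,0.007,0],[-0.116,0.0145,0],[-0.174,0.022,0],[-0.232,0.029,0.01],[-0.29,0.036,0.02],[-0.347,0.043,0.03],[-0.404,0.05,0.04],[-0.461,0.0575,0.046]],"rotation":[[0,0,0.131],[0,0,0.262],[0,0,0.393],[0,0,0.524],[0,0,0.655],[0,0,0.786],[0,0,0.917],[0,0,1.047]]}' 0.06; python3 rel.py 436.6 -346.3 130 0.412  436.6 -346.3 52 0.412; python3 - <<'E'
from h import *
c=cap('top','t1');d=cap('scene','s1')
a=cv2.resize(c['pixels'][225:315,380:460,::-1],None,fx=5,fy=5,interpolation=2);b=cv2.resize(d['pixels'][270:380,330:410,::-1],None,fx=4.5,fy=4.5,interpolation=2)
e=np.zeros((max(len(a),len(b)),a.shape[1]+b.shape[1],3),np.uint8);e[:len(a),:a.shape[1]]=a;e[:len(b),a.shape[1]:]=b;cv2.imwrite('pics/c1.png',e)
E
```

```text
time: 2.1
tool_pos: [438.0, -346.1, 179.8]
tcp_rot: [-3.14, 0.0, 0.413]
contact_force: [0.4, 0.2, 0.0]
grip_width: 60.0
finger_force: 0.0
t 2.1 pos [ 438.  -346.1  179.8] rpy [-3.14   0.     0.413] F [0.4 0.2 0. ] w 60.0
dp [-0.0014 -0.0003  0.0498] rot [-0.0014  0.0002  0.0011]
dp [-0.0013 -0.0002  0.1278] rot [-0.0014  0.0002  0.0011]
```

View pics/c1.png

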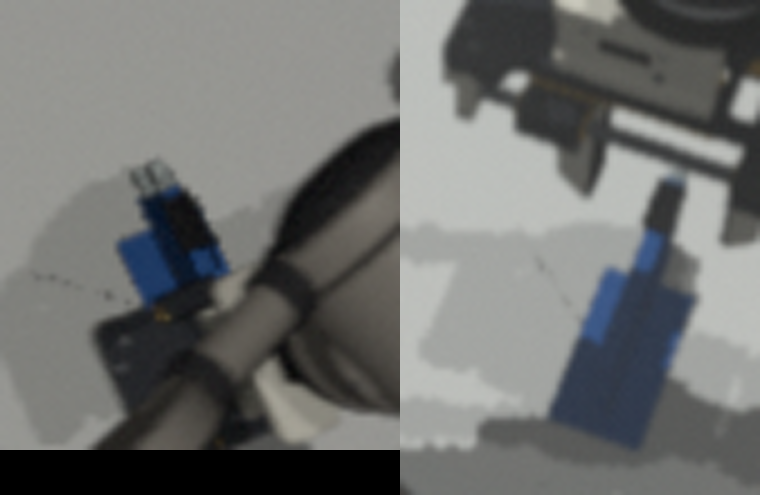

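The fingertips at crop (585,190) and (735,240) straddle the rib line, so I'll go down.

```bash
python3 -m pendant '{"dp":[[-0.0015,0,0.03],[-0.0015,0,0.06],[-0.0015,0,0.09],[-0.0015,0,0.11],[-0.0015,0,0.12],[-0.0015,0,0.128],[-0.0015,0,0.128]],"rotation":[[0,0,0],[0,0,0],[0,0,0],[0,0,0],[0,0,0],[0,0,0],[0,0,0]]}'; python3 -m pendant '{"dp":[[0,0,0],[0,0,0],[0,0,0],[0,0,0],[0,0,0],[0,0,0]],"rotation":[[0,0,0],[0,0,0],[0,0,0],[0,0,0],[0,0,0],[0,0,0]]}' 0
```

```text
time: 3.08
tool_pos: [437.2, -344.9, 52.6]
tcp_rot: [-3.141, -0.0, 0.418]
contact_force: [0.1, 0.0, 0.3]
grip_width: 59.8
finger_force: 0.0
time: 3.82
tool_pos: [437.2, -345.1, 52.7]
tcp_rot: [-3.141, -0.0, 0.418]
contact_force: [-0.1, 0.3, 0.6]
grip_width: 9.7
finger_force: 30.0
```

```bash
python3 -m pendant '{"dp":[[0,0,-0.02],[0,0,-0.05],[0,0,-0.08],[0,0,-0.08]],"rotation":[[0,0,0],[0,0,0],[0,0,0],[0,0,0]]}'; python3 rel.py 485.8 -56.6 131 -0.124
```

```text
time: 4.32
tool_pos: [438.1, -345.9, 134.5]
tcp_rot: [3.138, -0.002, 0.418]
contact_force: [-0.2, -1.2, -2.3]
grip_width: 9.9
finger_force: 30.0
t 4.325 pos [ 438.1 -345.9  134.5] rpy [ 3.138e+00 -2.000e-03  4.180e-01] F [-0.2 -1.2 -2.3] w 9.9
dp [ 0.161  -0.2451  0.0027] rot [ 0.0036 -0.0026  0.5418]
```

```bash
python3 -m pendant '{"dp":[[0.018,-0.027,0],[0.042,-0.065,0],[0.068,-0.103,0],[0.094,-0.142,0],[0.12,-0.182,0.002],[0.143,-0.217,0.003],[0.161,-0.245,0.003],[0.161,-0.245,0.003]],"rotation":[[0,0,0.06],[0,0,0.14],[0,0,0.22],[0,0,0.31],[0,0,0.4],[0,0,0.48],[0,0,0.542],[0,0,0.542]]}'; python3 rel.py 485.8 -56.6 131 -0.124;  python3 -m pendant '{"dp":[[0,0,0],[0,0,0]],"rotation":[[0,0,0],[0,0,0]]}';python3 rel.py 485.8 -56.6 131 -0.124; python3 - <<'E'
from h import *
c=cap('top','t2');d=cap('scene','s2')
def crop(c,x,y,w,h,s):
    a=np.clip(cv2.resize(c['pixels'][y:y+h,x:x+w,::-1],None,fx=s,fy=s,interpolation=2)*1.4,0,255).astype(np.uint8)
    for k in range(0,w,10): cv2.putText(a,str(x+k),(k*s,10),0,.35,(0,255,255)); cv2.line(a,(k*s,12),(k*s,18),(0,255,255))
    for k in range(0,h,10): cv2.putText(a,str(y+k),(0,k*s+4),0,.35,(0,0,255)); 
    return a
a=crop(c,290,200,50,80,7);b=crop(d,300,190,60,80,7)
cv2.imwrite('pics/c2.png',np.hstack([a,b])); print(a.shape,b.shape)
E
```

```text
time: 5.32
tool_pos: [484.1, -53.6, 128.2]
tcp_rot: [-3.141, 0.003, -0.121]
contact_force: [0.0, -0.9, -1.3]
grip_width: 9.8
finger_force: 30.0
t 5.325 pos [484.1 -53.6 128.2] rpy [-3.141e+00  3.000e-03 -1.210e-01] F [ 0.  -0.9 -1.3] w 9.8
dp [ 0.0021  0.0027 -0.0028] rot [-0.0008  0.0029  0.0029]
time: 5.58
tool_pos: [484.6, -56.7, 129.2]
tcp_rot: [-3.142, 0.001, -0.125]
contact_force: [-0.0, -0.9, -0.8]
grip_width: 9.8
finger_force: 30.0
t 5.575 pos [484.6 -56.7 129.2] rpy [-3.142e+00  1.000e-03 -1.250e-01] F [-0.  -0.9 -0.8] w 9.8
dp [ 0.0012 -0.0002 -0.0018] rot [-0.      0.0008 -0.0011]
(560, 350, 3) (560, 420, 3)
```

View pics/c2.png

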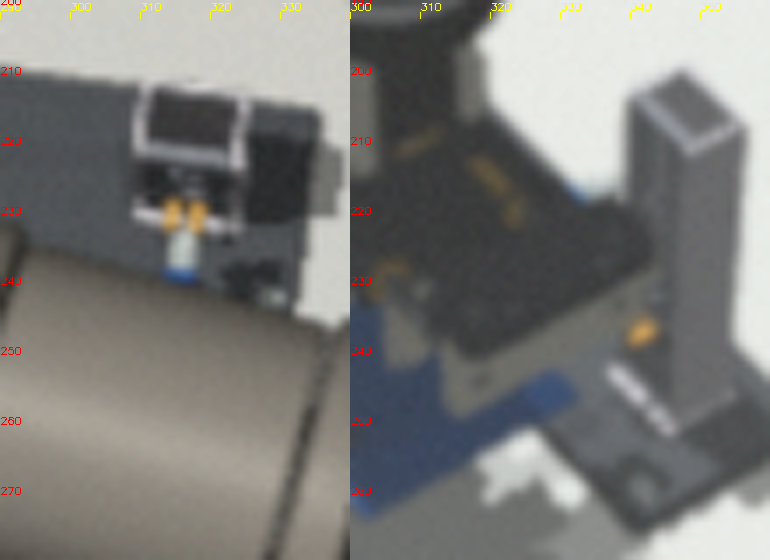

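The top crop shows the claw centred at column ~316.3 (rows 225–238) and the rollers at 314.6 and 318.1. I'll project the robot-known claw position and compare it, to remove the camera bias.

```bash
python3 - <<'E'
from h import *
T=ld('t2');S=ld('s2')
p=np.array([484.6,-56.7,129.2]);yaw=-.125;c,s=np.cos(yaw),np.sin(yaw)
def bw(X,g=-19,zo=52.7): x=X[0]-g; return np.array([p[0]+c*x-s*X[1],p[1]+s*x+c*X[1],p[2]-zo+X[2]])
for n,X in dict(rear=(55,0,80),clawmid=(63,0,76),clawtip=(70.5,0,74),restend=(51,0,84),flR=(39,-25,5),flRt=(39,-25,0)).items():
    w=bw(X); print(n,w.round(1),proj(T,w)[0].round(1),proj(S,w)[0].round(1))
print('seen claw top at z151',onz(T,(316.3,235.5),150.),'rear',onz(T,(315.9,239),155.))
# post fits with bias unknown: top-view front rim, rollers, seen now
q=lambda a,b:(290+a/7,200+b/7)
for n,(uv,z) in dict(fl=(q(140,150),166),fr=(q(240,163),166),rl=(q(172,215),63),rr=(q(197,214),63),bl=(q(150,85),166),br=(q(245,98),166)).items(): print(n,onz(T,uv,z).round(1))
E
```

```text
rear [558.  -65.9 156.5] [314.9 238.5] [331.6 217.4]
clawmid [566.  -66.9 152.5] [315.4 235.4] [334.2 217.1]
clawtip [573.4 -67.9 150.5] [315.8 232.4] [336.7 216.4]
restend [554.1 -65.4 160.5] [314.7 240. ] [330.3 217. ]
flR [539.  -88.7  81.5] [324.1 249.1] [332.1 246.6]
flRt [539.  -88.7  76.5] [324.1 249.2] [332.1 247.9]
seen claw top at z151 [566.03720592 -69.16604676 150.        ] rear [557.04812299 -68.20942486 155.        ]
fl [598.1 -54.2 166. ]
fr [593.5 -88.3 166. ]
rl [588.  -64.5  63. ]
rr [588.4 -73.7  63. ]
bl [620.4 -57.7 166. ]
br [615.9 -90.1 166. ]
```

```bash
python3 -m pendant '{"dp":[[0.003,-0.0023,-0.0015],[0.008,-0.0023,-0.0015],[0.014,-0.0023,-0.0015],[0.018,-0.0023,-0.0015],[0.018,-0.0023,-0.0015]],"rotation":[[0,0,0],[0,0,0],[0,0,0],[0,0,0],[0,0,0]]}';  python3 -m pendant '{"dp":[[0.003,0,0],[0.006,0,0],[0.008,0,0],[0.008,0,0]],"rotation":[[0,0,0],[0,0,0],[0,0,0],[0,0,0]]}'
```

```text
time: 6.3
tool_pos: [503.4, -55.8, 131.1]
tcp_rot: [-3.142, 0.0, -0.124]
contact_force: [-0.7, -0.9, -1.3]
grip_width: 9.8
finger_force: 30.0
time: 6.8
tool_pos: [511.1, -56.8, 131.2]
tcp_rot: [-3.142, -0.0, -0.124]
contact_force: [-0.2, -0.2, -0.9]
grip_width: 10.2
finger_force: 30.0
```

```bash
python3 -m pendant '{"dp":[[0.002,0.0003,0],[0.004,0.0003,0],[0.006,0.0003,0],[0.006,0.0003,0]],"rotation":[[0,0,0],[0,0,0],[0,0,0],[0,0,0]]}';  python3 -m pendant '{"dp":[[0.0015,0,0],[0.003,0,0],[0.003,0,0]],"rotation":[[0,0,0],[0,0,0],[0,0,0]]}'
```

```text
time: 7.3
tool_pos: [517.1, -57.8, 131.2]
tcp_rot: [-3.142, -0.0, -0.124]
contact_force: [0.7, -0.5, -2.6]
grip_width: 9.8
finger_force: 30.0
time: 7.68
tool_pos: [520.0, -58.2, 131.2]
tcp_rot: [-3.142, -0.0, -0.124]
contact_force: [1.4, -0.2, -2.2]
grip_width: 9.7
finger_force: 30.0
```

```bash
python3 -m pendant '{"dp":[[0.001,0,0],[0.002,0,0],[0.002,0,0]],"rotation":[[0,0,0],[0,0,0],[0,0,0]]}' | grep -E 'pos|force';  python3 -m pendant '{"dp":[[0.001,0,0],[0.001,0,0]],"rotation":[[0,0,0],[0,0,0]]}'| grep -E 'pos|force'
```

```text
tool_pos: [520.6, -58.2, 130.9]
contact_force: [-5.3, 0.4, 1.2]
finger_force: 30.0
tool_pos: [520.7, -58.1, 130.8]
contact_force: [-8.2, 0.7, 2.9]
finger_force: 30.0
```

```bash
python3 - <<'E'
from h import *
c=cap('top','t3');d=cap('scene','s3')
def crop(c,x,y,w,h,s):
    a=np.clip(cv2.resize(c['pixels'][y:y+h,x:x+w,::-1],None,fx=s,fy=s,interpolation=2)*1.6,0,255).astype(np.uint8)
    return a
cv2.imwrite('pics/c3.png',np.hstack([crop(c,290,200,50,80,7),crop(d,300,190,60,80,7)]))
E
```

```text
(no output)
```

View pics/c3.png

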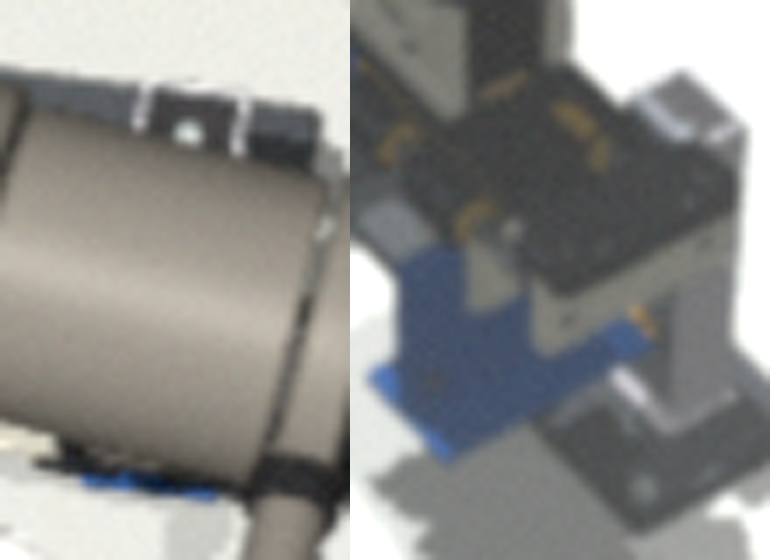

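In the top crop the upper claw tip is visible inside the channel at (188,130), midway between the walls, and the rear face touches the post. I'll back off about 1 mm and lower until the rollers are felt.

```bash
python3 -m pendant '{"dp":[[-0.002,0,0],[-0.0036,0,0],[-0.0036,0,0.002],[-0.0036,0,0.004],[-0.0036,0,0.006],[-0.0036,0,0.006]],"rotation":[[0,0,0],[0,0,0],[0,0,0],[0,0,0],[0,0,0],[0,0,0]]}' | grep -E 'pos|force|rot'; for i in 1 2 ; do python3 -m pendant '{"dp":[[0,0,0.001],[0,0,0.002],[0,0,0.002]],"rotation":[[0,0,0],[0,0,0],[0,0,0]]}'| grep -E 'pos|force'; done
```

```text
tool_pos: [519.2, -58.1, 124.9]
tcp_rot: [-3.141, 0.0, -0.124]
contact_force: [-0.5, 0.4, -1.0]
finger_force: 30.0
tool_pos: [519.3, -58.1, 123.1]
contact_force: [0.7, 0.5, -2.1]
finger_force: 30.0
tool_pos: [519.3, -58.1, 121.1]
contact_force: [0.9, -0.1, -1.7]
finger_force: 30.0
```

```bash
python3 -m pendant '{"dp":[[0,0,0.001],[0,0,0.002],[0,0,0.002]],"rotation":[[0,0,0],[0,0,0],[0,0,0]]}'| grep -E 'pos|force'; python3 -m pendant '{"dp":[[0,0,0.001],[0,0,0.001]],"rotation":[[0,0,0],[0,0,0]]}'| grep -E 'pos|force';python3 -m pendant '{"dp":[[0,0,0.001],[0,0,0.001]],"rotation":[[0,0,0],[0,0,0]]}'| grep -E 'pos|force'
```

```text
tool_pos: [519.2, -58.1, 119.1]
contact_force: [0.0, 0.1, -1.2]
finger_force: 30.0
tool_pos: [519.3, -58.1, 118.1]
contact_force: [-0.6, 0.2, -2.1]
finger_force: 30.0
tool_pos: [519.2, -58.1, 117.1]
contact_force: [0.6, 0.2, -1.5]
finger_force: 30.0
```

```bash
for i in 1 2 3; do python3 -m pendant '{"dp":[[0,0,0.001],[0,0,0.001]],"rotation":[[0,0,0],[0,0,0]]}'| grep -E 'pos|contact'; done
```

```text
tool_pos: [519.3, -58.1, 116.1]
contact_force: [-0.1, 0.7, -2.2]
tool_pos: [519.3, -58.2, 115.4]
contact_force: [-0.9, -0.5, 0.5]
tool_pos: [519.3, -58.0, 114.5]
contact_force: [-2.6, -0.9, 3.7]
```

The rollers meet the tail at TCP z ≈ 115.7. One more mm engages the teeth, and then I release.

```bash
python3 -m pendant '{"dp":[[0,0,0.001],[0,0,0.001]],"rotation":[[0,0,0],[0,0,0]]}'| grep -E 'pos|contact'; python3 -m pendant '{"dp":[[0,0,0],[0,0,0],[0,0,0],[0,0,0]],"rotation":[[0,0,0],[0,0,0],[0,0,0],[0,0,0]]}' 0.03; python3 -m pendant '{"dp":[[0,0,-0.02],[0,0,-0.05],[0,0,-0.07],[0,0,-0.07]],"rotation":[[0,0,0],[0,0,0],[0,0,0],[0,0,0]]}'; python3 - <<'E'
from h import *
c=cap('top','t4');d=cap('scene','s4')
def crop(c,x,y,w,h,s):
    return np.clip(cv2.resize(c['pixels'][y:y+h,x:x+w,::-1],None,fx=s,fy=s,interpolation=2)*1.6,0,255).astype(np.uint8)
cv2.imwrite('pics/c4.png',np.hstack([crop(c,290,200,50,80,7),crop(d,300,190,60,80,7)]))
E
```

```text
tool_pos: [519.3, -58.0, 113.4]
contact_force: [-3.8, -0.7, 5.2]
time: 12.28
tool_pos: [519.4, -58.1, 113.1]
tcp_rot: [-3.141, -0.0, -0.124]
contact_force: [0.6, 0.4, -0.5]
grip_width: 30.0
finger_force: 0.0
time: 12.78
tool_pos: [520.2, -58.3, 184.5]
tcp_rot: [3.141, -0.003, -0.124]
contact_force: [0.1, -0.1, 0.1]
grip_width: 30.1
finger_force: 0.0
```

View pics/c4.png

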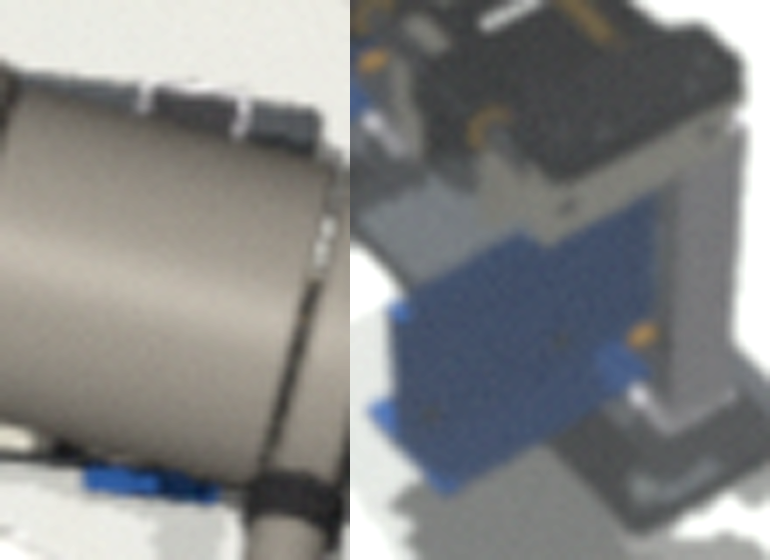

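It hangs hooked: the flange is level and close to the face, with the brass roller visible at crop (643,335). Next I'll close the fingers, move over the thumb rest and press in small steps.

```bash
python3 -m pendant '{"dp":[[0.01,0,0],[0.03,0,0],[0.05,0,0],[0.053,0,0],[0.053,0,0.01],[0.053,0,0.02],[0.053,0,0.03],[0.053,0,0.03]],"rotation":[[0,0,0],[0,0,0],[0,0,0],[0,0,0],[0,0,0],[0,0,0],[0,0,0],[0,0,0]]}' 0; python3 rel.py 571.8 -64.6 146 -0.124
```

```text
time: 13.88
tool_pos: [571.1, -64.5, 152.1]
tcp_rot: [-3.141, 0.002, -0.124]
contact_force: [-0.5, 1.0, 0.2]
grip_width: 0.4
finger_force: 0.0
t 13.875 pos [571.1 -64.5 152.1] rpy [-3.141e+00  2.000e-03 -1.240e-01] F [-0.5  1.   0.2] w 0.4
dp [0.0007 0.     0.0061] rot [-0.0003  0.0022 -0.0002]
```

```bash
python3 -m pendant '{"dp":[[0,0,0.002],[0,0,0.004],[0,0,0.006],[0,0,0.006]],"rotation":[[0,0,0],[0,0,0],[0,0,0],[0,0,0]]}'| grep -E 'pos|contact'; for i in 1 2 3; do python3 -m pendant '{"dp":[[0,0,0.001],[0,0,0.001]],"rotation":[[0,0,0],[0,0,0]]}'| grep -E 'pos|contact'; done
```

```text
tool_pos: [571.8, -64.6, 147.1]
contact_force: [-0.3, 0.1, 0.3]
tool_pos: [572.1, -64.7, 146.6]
contact_force: [-1.2, 0.4, 2.2]
tool_pos: [572.1, -64.7, 145.6]
contact_force: [-1.1, 0.5, 4.3]
tool_pos: [572.1, -64.7, 144.6]
contact_force: [-0.6, 1.1, 5.4]
```

```bash
for i in 1 2 3; do python3 -m pendant '{"dp":[[0,0,0.0008],[0,0,0.0008]],"rotation":[[0,0,0],[0,0,0]]}'| grep -E 'pos|contact'; done
```

```text
tool_pos: [572.1, -64.7, 143.6]
contact_force: [-0.3, 0.3, 3.3]
tool_pos: [572.0, -64.7, 142.4]
contact_force: [-0.3, 0.0, 1.6]
tool_pos: [571.5, -64.5, 141.3]
contact_force: [-0.2, 0.3, -0.5]
```

```bash
for i in 1 2 3; do python3 -m pendant '{"dp":[[0,0,0.0008],[0,0,0.0008]],"rotation":[[0,0,0],[0,0,0]]}'| grep -E 'pos|contact'; done
```

```text
tool_pos: [571.7, -64.6, 140.7]
contact_force: [-0.5, -1.0, 0.4]
tool_pos: [571.9, -64.6, 140.1]
contact_force: [-0.0, 1.2, 0.8]
tool_pos: [571.9, -64.6, 139.4]
contact_force: [-0.6, -0.7, -0.5]
```

```bash
for i in 1 2 3; do python3 -m pendant '{"dp":[[0,0,0.0007],[0,0,0.0007]],"rotation":[[0,0,0],[0,0,0]]}'| grep -E 'pos|contact'; done; python3 - <<'E'
from h import *
d=cap('scene','s5')
cv2.imwrite('pics/c5.png',np.clip(cv2.resize(d['pixels'][155:265,260:370,::-1],None,fx=5.4,fy=5.4,interpolation=2)*1.6,0,255).astype(np.uint8))
E
```

```text
tool_pos: [571.9, -64.6, 138.6]
contact_force: [-0.2, -0.7, 0.2]
tool_pos: [571.8, -64.6, 137.9]
contact_force: [0.6, -0.1, 0.2]
tool_pos: [572.0, -64.7, 137.6]
contact_force: [-1.8, 0.3, 2.8]
```

View pics/c5.png

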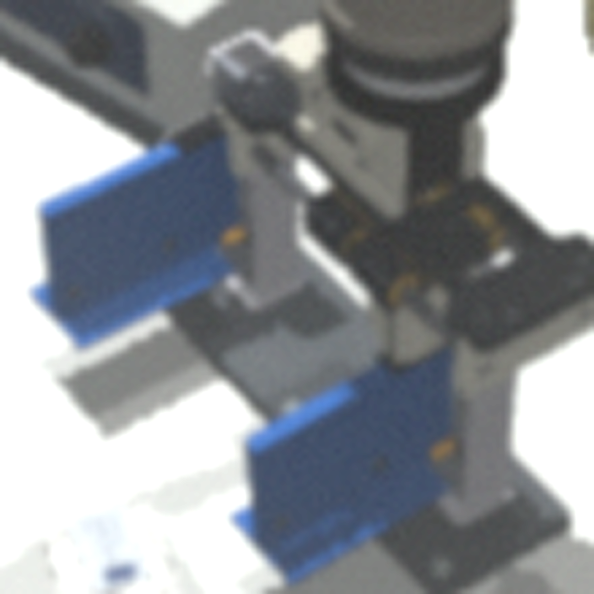

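It now looks as low on its post as the example does. I'll press on gently to see whether the force climbs steeply, which would mean the sills.

```bash
for i in 1 2 3; do python3 -m pendant '{"dp":[[0,0,0.0004],[0,0,0.0004]],"rotation":[[0,0,0],[0,0,0]]}'| grep -E 'pos|contact'; done
```

```text
tool_pos: [572.0, -64.7, 137.5]
contact_force: [-2.0, 0.4, 5.5]
tool_pos: [572.0, -64.7, 137.5]
contact_force: [-1.6, 0.8, 8.0]
tool_pos: [572.0, -64.7, 137.4]
contact_force: [-4.3, 1.7, 10.3]
```

```bash
for i in 1 2; do python3 -m pendant '{"dp":[[0,0,0.0004],[0,0,0.0004],[0,0,0.0004]],"rotation":[[0,0,0],[0,0,0],[0,0,0]]}'| grep -E 'pos|contact'; done; python3 -m pendant '{"dp":[[0,0,-0.005],[0,0,-0.03],[0,0,-0.07],[-0.03,0,-0.1],[-0.08,0,-0.12],[-0.14,0,-0.13],[-0.19,0,-0.13],[-0.19,0,-0.13]],"rotation":[[0,0,0],[0,0,0],[0,0,0],[0,0,0],[0,0,0],[0,0,0],[0,0,0],[0,0,0]]}'; python3 - <<'E'
from h import *
d=cap('scene','s6');c=cap('top','t6')
b=lambda d,x,y,w,h,s:np.clip(cv2.resize(d['pixels'][y:y+h,x:x+w,::-1],None,fx=s,fy=s,interpolation=2)*1.6,0,255).astype(np.uint8)
cv2.imwrite('pics/c6.png',b(d,260,155,110,110,5.4))
E
```

```text
tool_pos: [572.1, -64.7, 137.3]
contact_force: [-4.1, 0.1, 12.6]
tool_pos: [572.1, -64.7, 137.3]
contact_force: [-5.8, 0.1, 15.2]
time: 19.92
tool_pos: [380.8, -40.5, 265.5]
tcp_rot: [-3.142, 0.0, -0.124]
contact_force: [0.8, -0.9, 1.0]
grip_width: 0.6
finger_force: 0.0
```

View pics/c6.png

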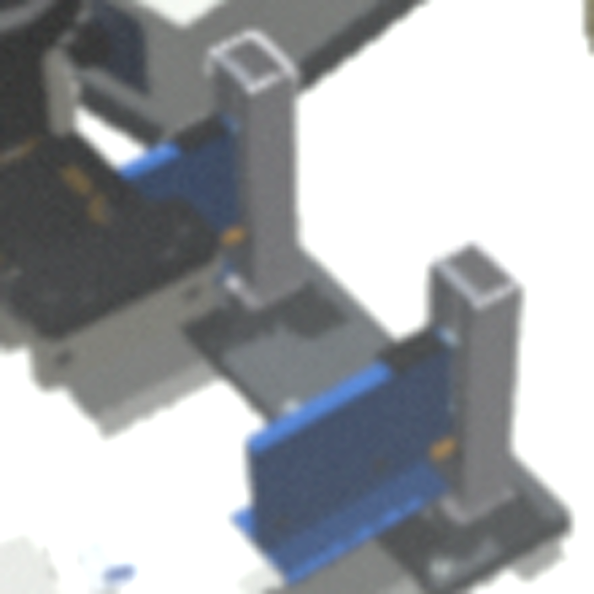

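The new bracket sits at the same height above its roller as the example: thumb rest to roller is about 110 crop px on both. The force climbed steeply on the sills to 15 N, and the arm is now clear, so I'll hand in.

```bash
python3 -c "
from plant import workorder
print(workorder.close_job())"
```

```text
the job is handed in; nothing more can be done
None
```

The bracket is hung on the free post with both claws hooked; I pressed it down to the rigid sills with about 15 N and let go. In the last picture it sits at the same height as the example, and the job is handed in.

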